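Snap the mixing head onto the tube mixer

TASK

Take the two-arm mixing head off its grey parking stand and slide its sleeve down over the steel stub of the white tube mixer. Press it down lightly against the blue spring collar and turn it until the orange spring button pops out through the slot in the sleeve, then let go, leaving the head locked on. Press and twist gently (under about 20 N), stop turning as soon as it has popped, and do not disturb the other things on the bench.

Things in the scene. Friction and masses are not known exactly. Their poses are not given: they have to be found in the camera images.
- mixer: white bench-top tube mixer, fixed to the bench, housing 200 (its x) x 170 (its y) x 85 mm tall; stands on either side of the bench, turned by up to 0.3 rad. Origin at the centre of its underside, z up. An upright steel stub, 24 mm diameter, stands on its middle (axis = the mixer's z axis)
- stub_tip (a point): top of the stub on its axis, 155 mm above the bench; the stub tapers to 12 mm over its last 10 mm. The stub belongs to a spindle with a brake (0.4 N m) that starts turned by an UNREPORTED angle, -0.55 to +0.55 rad about the mixer's z; at 0 the button faces the mixer's +x. Twisted harder it slips, between stops at -0.65 and +0.65 rad
- seat (a point): point on the stub's axis at the lowest height that the sleeve's lower rim can reach (hard stop), 100 mm above the bench, 55 mm below the stub's tip
- collar (a joint): blue spring collar round the stub's foot, 40 mm diameter; the sleeve's rim pushes it down. 0 = free, its top 8 mm above the seat point; 0.008 m = fully down, at the seat point. Takes 3.5 N at first and 9 N fully down
- button (a joint): orange spring button in the stub's side, nose 24 mm above the seat point, 6 mm wide, sticking out 6 mm, ramped on its upper side so that a sleeve coming down pushes it in (roughly 3 to 8 N more). 0 = fully out, grows as pushed in, to 0.007 m; spring 2 N out, 5 N in. Inside the plain bore it reads over 0.003, popped through the slot under 0.002. Its direction is the spindle's: see it or find it by feel
- head: mixing head, about 0.24 kg: aluminium sleeve, 34 mm outside, bore 26 mm, 60 mm long, open below, black cap on top, then a blue grip block. Two arms along its +y and -y with black tube rings, 146 mm overall, 62 to 82 mm above the rim. Origin at the centre of the sleeve's lower rim, z up along the sleeve. Starts upright on the stand, slot facing away from the robot (within 0.5 rad of world +x)
- grip (a point): middle of the blue grip block, 88 mm above the lower rim on the sleeve's axis; the block is 24 mm (head's x) by 32 mm (head's y) and reaches from 66 to 106 mm above the rim; grip it across the head's x
- slot (a point): centre of the slot for the button, in the sleeve's +x side, 27 mm above the lower rim; 8.4 mm wide, 18 mm tall (18 to 36 mm above the rim). The button pops in within about 0.08 rad of the right turn while the rim is 0 to 2.5 mm above the seat point (collar 5.5 to 8 mm down). Let go, the collar then lifts the head until the slot's lower edge catches under the button, rim about 3 mm above the seat point
- stand: grey parking stand, fixed, 100 x 100 x 12 mm plate with an upright post of 22 mm diameter reaching 40 mm above the bench, on which the head's sleeve stands (rim 12 mm above the bench). Origin at the centre of its underside
- rack: bystander: white wire rack 74 x 150 mm, 130 mm tall, full of black-capped sample tubes; origin at the centre of its underside
- reagent: bystander: amber reagent bottle with blue cap, 60 mm diameter, 130 mm tall; origin at the centre of its underside
- jar: bystander: clear jar with red lid, 64 mm diameter, 75 mm tall; origin at the centre of its underside
- vial: bystander: small glass vial with black cap, 28 mm diameter, 55 mm tall; origin at the centre of its underside
- beaker: bystander: clear empty beaker, 68 mm diameter, 85 mm tall; origin at the centre of its underside
- dish: bystander: flat clear dish, 80 mm diameter, 14 mm tall; origin at the centre of its underside
- slidebox: bystander: green slide box 85 x 100 x 32 mm; origin at the centre of its underside

How it is judged:
By the outcome, as a careful person would: the job done as asked, in the order asked, and still so for the second after the job is handed in, with the robot touching nothing.
It also fails if it takes over 72 s, if anything falls off the work surface, if the arm or the gripper's body presses on something with over 40 N, if the wrist force passes 120 N, or if a joint passes its speed limit or range.

ROBOT

A 7-joint arm with a two-finger parallel gripper is mounted at the origin on the work surface. World frame = base frame: x ahead of the robot, y to its left, z up, the work surface at z = 0. Lengths are in m, angles in rad, forces in N, time in s.
With the tool pointing down it reaches from about 0.425 to 1.025 m from the base axis. Payload 9.4 kg.
Tool frame: the origin (TCP) lies between the finger pads; the fingertips stand 8 mm ahead of it and the grasp point (between the pads) lies 11 mm behind it (robot.tip_reach is the distance from the TCP to the fingertips, in m); z points along the fingers, y is the direction in which the jaws open and shut (so a half turn about z gives the same grasp; the last joint's range is limited). The gripper opens to 85 mm and grips with 20 to 120 N. Pads are 22 mm wide; open, the fingers measure 114 mm over their backs; the gripper's body (76 mm by 85 mm) begins 54 mm behind the grasp point. The pads swing forward as they close: fully open they stand 13 mm farther back than shut.
Start: joints at [1.195, 0.599, -0.003, 1.599, 0.002, 0.943, -0.08], TCP at [0.213, -0.693, 0.239] pointing down, gripper open.
Joint ranges: [-2.57, 2.57], [-0.35, 1.97], [-1.29, 1.29], [0.11, 2.56], [-1.05, 4.19], [0.11, 1.86], [-2.63, 2.63]. Speed limits (rad/s): [2.22, 2.22, 3.01, 3.01, 3.14, 3.14, 3.14].

INTERFACE

Orientations are given as a rotation vector (axis times angle).
In Python, from cell import robot gives the robot as it stands.
- The arm moves only by the shell command python3 -m pendant 'ROWS' [FORCE]. ROWS is JSON, a list of rows, each an object of numbers: "ax", "ay", "az": the turn, a rotation vector about the world's x, y, z in rad; "dx", "dy", "dz": the shift along the world's x, y, z in cm; "jaw": the opening in per cent of the stroke, from 0 (shut) to 100 (fully open). A call has 1 to 10 rows; each row is the pose to reach, as a shift and turn from the pose measured when the call began; what a row does not reach only later rows make up. A row lasts 1/12 s, in which the tool goes at most 41.7 mm and 7.16 degrees, less where a joint would pass 70% of its speed; a pose out of reach is approached as far as the arm can. A call with a gripper value outside its range is refused whole. The fingers move at their own pace and stop on an object; FORCE is the grip in N (left out, the last holds). Time passes only in rows, so rows that repeat a pose let the fingers close. It gives the time, the measured TCP pose, the force and the opening at its end, in the units of the state.
- robot.get_obs(): the state, without advancing time (a new reading comes with each control period).
- robot.grab_frame(name): name is "side" or "top"; returns a dict with "pixels" (420x560x3 uint8, red, green, blue), "fx", "fy", "cx", "cy" (pixels), "k1" (the pictures are not rectified: a ray, as slopes to the right and down, at radius r is drawn at 1 + k1 r^2 times it, then the intrinsics apply), "pose" (4x4, takes a point from camera to world coordinates). Camera axes: x right, y down, z forward; pixel columns grow to the right and rows downward; lengths in m; the calibration is good to about 2 mm. A picture is of the moment at which its call begins. There is no depth.
- robot.sign_off(): hands the job in, once; it reports no verdict.
The state is a dict: "time_s": time; "qpos": joint angles; "dq": joint speeds; "effort": joint torques, N m; "tool_pos": TCP position; "tool_rot": TCP orientation; "force": force on the tool from outside, world axes, zero at the start; "torque": the same for the moment, N m; "gripper_width": finger opening in m.
Only numpy, scipy, OpenCV 4.12 (cv2) and the standard library are available. Lean on these libraries where they do the work, as an engineer would, in place of code of your own. Each camera call takes 0.05 s, during which the arm holds its last target.

## Working session

There is one attempt and no reset: what is moved stays moved. The work goes in short steps, Python scripts to look and compute and a shell command to move; the robot and the scene stay as the last step left them, time stands still between calls to the robot, and variables do not carry over. Pictures are saved under pics/ and viewed, and the job is handed in when it is done.

```bash
mkdir -p pics; ls; python3 - <<'E'
from cell import robot
import cv2
for n in ("side","top"):
    f=robot.grab_frame(n)
    cv2.imwrite(f"pics/{n}0.png",f["pixels"][:,:,::-1])
    print(n,f["fx"],f["fy"],f["cx"],f["cy"],f["k1"]);print(f["pose"].round(4))
o=robot.get_obs();print(o)
E
```

```text
pics
side 398.0382589004632 398.0382589004632 279.5415739475437 209.8931422488787 0.011998156062470384
[[-0.8264 -0.4302  0.3634  0.2275]
 [-0.5631  0.6287 -0.5363  0.5968]
 [ 0.0022 -0.6478 -0.7618  0.9857]
 [ 0.      0.      0.      1.    ]]
top 442.539491494694 442.539491494694 282.46469309863386 211.21306422094577 -0.07589014907959761
[[ 0.0288 -0.9923  0.1202  0.5014]
 [-0.9995 -0.0303 -0.0108  0.0065]
 [ 0.0143 -0.1199 -0.9927  1.2499]
 [ 0.      0.      0.      1.    ]]
{'time_s': 0.1, 'qpos': array([ 1.19531064,  0.60005956, -0.00251607,  1.60003122,  0.00182683,
        0.94290922, -0.07982137]), 'dq': array([-0.00017837, -0.0007992 , -0.00063831, -0.00164667, -0.00034399,
        0.0006996 ,  0.00116902]), 'effort': array([ 5.82479755e-03, -7.77990746e+01,  1.57096244e+00, -2.58621812e+01,
        1.27869268e-02,  5.49439035e-03,  7.12975407e-05]), 'tool_pos': array([ 0.2132594 , -0.69250524,  0.23849994]), 'tool_rot': array([-3.10525275e+00, -4.67432959e-01,  5.87081404e-04]), 'force': array([ 0.64751798, -0.54273752,  0.48426431]), 'torque': array([ 0.00868441, -0.04123876, -0.01637532]), 'gripper_width': 0.08546080569544513}
```

View pics/side0.png

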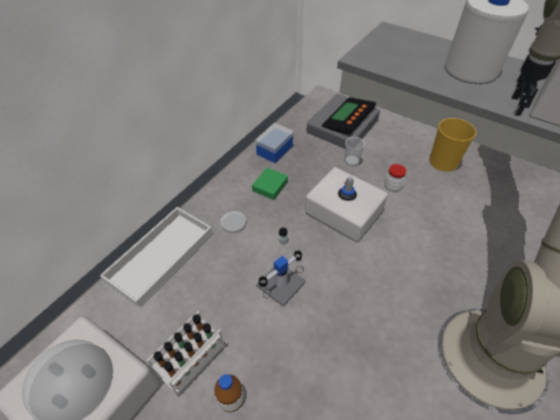

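View pics/top0.png

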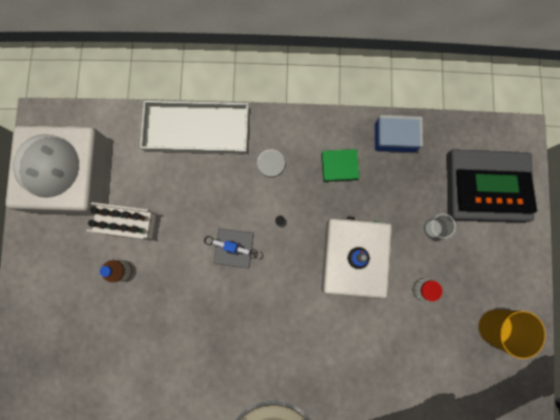

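The side view shows the head on its stand at about (282,270) and the mixer at (346,200). In the top view the head is at (233,247), the mixer at (358,258), and the vial at (280,221). I'll zoom in next.

```bash
cat > h.py <<'E'
import numpy as np,cv2
from cell import robot
def ray(f,u,v):
    xd=(u-f["cx"])/f["fx"];yd=(v-f["cy"])/f["fy"]
    x,y=xd,yd
    for _ in range(20):
        s=1+f["k1"]*(x*x+y*y);x,y=xd/s,yd/s
    d=f["pose"][:3,:3]@np.array([x,y,1.]);return f["pose"][:3,3],d
def onz(f,u,v,z):
    o,d=ray(f,u,v);return o+d*(z-o[2])/d[2]
def proj(f,p):
    P=f["pose"];q=P[:3,:3].T@(np.asarray(p,float)-P[:3,3]);x,y=q[0]/q[2],q[1]/q[2]
    s=1+f["k1"]*(x*x+y*y);return np.array([f["cx"]+f["fx"]*x*s,f["cy"]+f["fy"]*y*s])
def tri(fs,uvs):
    A=np.zeros((3,3));b=np.zeros(3)
    for f,(u,v) in zip(fs,uvs):
        o,d=ray(f,u,v);d=d/np.linalg.norm(d);M=np.eye(3)-np.outer(d,d);A+=M;b+=M@o
    p=np.linalg.solve(A,b)
    return p,[np.round(proj(f,p)-np.array(q),1) for f,q in zip(fs,uvs)]
def crop(f,u0,u1,v0,v1,k,name):
    im=f["pixels"][v0:v1,u0:u1,::-1];cv2.imwrite("pics/"+name,cv2.resize(im,None,fx=k,fy=k,interpolation=cv2.INTER_CUBIC))
E
python3 - <<'E'
from h import *
s=robot.grab_frame("side");t=robot.grab_frame("top")
a=cv2.resize(s["pixels"][235:310,245:320,::-1],(400,300),interpolation=2) if 0 else None
def c(f,u,v):return cv2.resize(f["pixels"][v:v+50,u:u+66,::-1],(396,300),interpolation=cv2.INTER_CUBIC)
im=np.vstack([np.hstack([c(s,250,248),c(s,315,170)]),np.hstack([c(t,200,222),c(t,325,233)])])
cv2.imwrite("pics/z1.png",im)
for n,f in(("s",s),("t",t)):
    h=cv2.cvtColor(f["pixels"],cv2.COLOR_RGB2HSV)
    m=cv2.inRange(h,(105,120,50),(130,255,255))
    nn,l,st,ce=cv2.connectedComponentsWithStats(m)
    for i in range(1,nn):
        if st[i,4]>15:print(n,"blue",st[i],ce[i].round(1))
    m=cv2.inRange(h,(8,150,120),(20,255,255))
    nn,l,st,ce=cv2.connectedComponentsWithStats(m)
    for i in range(1,nn):print(n,"or",st[i],ce[i].round(1))
E
```

```text
s blue [489   0  20   5  79] [499.    1.7]
s blue [257 138  35  24 324] [274.3 151.4]
s blue [341 187  14   8  63] [347.1 191.4]
s blue [274 256  13  19 174] [280.5 265.2]
s blue [219 375  13  14 150] [225.2 381.4]
s or [362 105   4   3   8] [363.8 105.8]
s or [359 109   4   3   9] [360.4 109.7]
s or [355 113   4   2   8] [356.5 113.5]
s or [352 117   3   2   6] [353.  117.5]
s or [347 121   5   3  11] [349.1 121.8]
s or [445 120   1   1   1] [445. 120.]
s or [458 121   1   1   1] [458. 121.]
s or [440 124   1   1   1] [440. 124.]
s or [449 125   1   1   1] [449. 125.]
s or [460 125   1   1   1] [460. 125.]
s or [444 126   1   1   1] [444. 126.]
s or [459 127   2   2   2] [459.5 127.5]
s or [465 126   2   2   3] [465.7 126.3]
s or [450 129   1   1   1] [450. 129.]
s or [447 130   1   1   1] [447. 130.]
s or [446 133   1   1   1] [446. 133.]
s or [451 134   2   2   3] [451.7 134.7]
s or [474 135   1   1   1] [474. 135.]
s or [471 139   1   1   1] [471. 139.]
t blue [376 122  42  30 191] [390.8 144.9]
t blue [223 241  14  12 124] [229.9 246.4]
t blue [352 250  15  17 107] [357.1 258.9]
t blue [100 266  11  11  96] [105.  270.9]
t or [476 198   5   5  21] [478.  199.6]
t or [486 198   6   5  24] [488.5 200. ]
t or [497 198   5   5  24] [498.9 200.1]
t or [507 199   5   5  21] [509.1 200.7]
t or [517 199   6   5  23] [519.8 200.9]
t or [510 311  35  48 114] [530.9 334.4]
t or [501 313  13  18  38] [507.1 320.6]
t or [500 328  12  24  52] [505.1 338.9]
t or [508 353   1   1   1] [508. 353.]
```

View pics/z1.png

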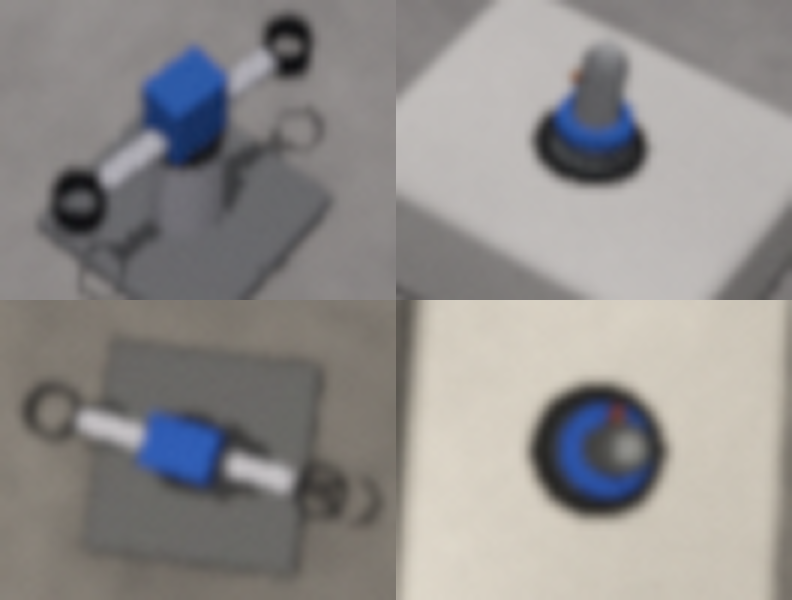

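```bash
cat > m1.py <<'E'
from h import *
s=robot.grab_frame("side");t=robot.grab_frame("top")
S=lambda x,y,ox,oy,px,py:((x-px)/6-.5+ox,(y-py)/6-.5+oy)
sh=lambda x,y:S(x,y,250,248,0,0); sm=lambda x,y:S(x,y,315,170,396,0)
th=lambda x,y:S(x,y,200,222,0,300); tm=lambda x,y:S(x,y,325,233,396,300)
p=lambda n,r:print(n,r[0].round(4) if isinstance(r,tuple) else r.round(4),r[1] if isinstance(r,tuple) else "")
p("tip",tri([s,t],[sm(606,50),tm(631,447)]))
p("tip top z155",onz(t,*tm(631,447),.155));p("tip side",onz(s,*sm(606,50),.155))
p("button",tri([s,t],[sm(576,76),tm(618,411)]))
p("btn z124 t",onz(t,*tm(618,411),.124));p("btn s",onz(s,*sm(576,76),.124))
p("disc t z88",onz(t,*tm(598,450),.088))
p("ringL",tri([s,t],[sh(78,200),th(52,410)]))
p("ringL z84 t",onz(t,*th(52,410),.084));p(" s",onz(s,*sh(78,200),.084))
p("ringR z84 t",onz(t,*th(322,490),.084));p(" s",onz(s,*sh(287,45),.084))
# block top corners side: left(147,88) top(196,48) right(226,75) front (180,115)
for q in [(146,88),(196,48),(226,72),(178,108)]: p("blk s",onz(s,*sh(*q),.118))
for q in [(150,412),(228,430),(212,485),(138,464)]: p("blk t",onz(t,*th(*q),.118))
for q in [(40,226),(331,199)]: p("plate s",onz(s,*sh(*q),.012))
for q in [(117,340),(320,362),(298,574),(82,548)]: p("plate t",onz(t,*th(*q),.012))
for q in [(330,222),(391,224),(388,296),(326,293)]:p("mixer corner t",onz(t,*q,.085))
for n,q,z in [("vial",(280,220),.05),("beaker",(445,226),.085),("jar",(432,290),.075),("rack",(120,222),.13)]:p(n,onz(t,*q,z))
E
python3 m1.py
```

```text
tip [ 0.5257 -0.2108  0.1503] [array([-0.2, -0. ]), array([0.1, 0.2])]
tip top z155 [ 0.526  -0.2096  0.155 ] 
tip side [ 0.5236 -0.2064  0.155 ] 
button [ 0.5402 -0.2108  0.1238] [array([-0.6, -0.1]), array([0.3, 0.7])]
btn z124 t [ 0.5418 -0.2101  0.124 ] 
btn s [ 0.5385 -0.2115  0.124 ] 
disc t z88 [ 0.5258 -0.2083  0.088 ] 
ringL [0.5595 0.1865 0.0849] [array([-0.5, -0.1]), array([0.2, 0.5])]
ringL z84 t [0.5608 0.1873 0.084 ] 
 s [0.5585 0.1855 0.084 ] 
ringR z84 t [0.5295 0.0676 0.084 ] 
 s [0.5273 0.0675 0.084 ] 
blk s [0.5541 0.1402 0.118 ] 
blk s [0.5478 0.1111 0.118 ] 
blk s [0.5302 0.1141 0.118 ] 
blk s [0.5371 0.1408 0.118 ] 
blk t [0.5595 0.1402 0.118 ] 
blk t [0.5529 0.1067 0.118 ] 
blk t [0.5293 0.1125 0.118 ] 
blk t [0.5373 0.1444 0.118 ] 
plate s [0.5914 0.1736 0.012 ] 
plate s [0.4882 0.0859 0.012 ] 
plate t [0.5981 0.1696 0.012 ] 
plate t [0.5907 0.0744 0.012 ] 
plate t [0.4921 0.081  0.012 ] 
plate t [0.501  0.1816 0.012 ] 
mixer corner t [ 0.6176 -0.1329  0.085 ] 
mixer corner t [ 0.6171 -0.2961  0.085 ] 
mixer corner t [ 0.4274 -0.2888  0.085 ] 
mixer corner t [ 0.4314 -0.1257  0.085 ] 
vial [ 6.225e-01 -5.000e-04  5.000e-02] 
beaker [ 0.6159 -0.4432  0.085 ] 
jar [ 0.4449 -0.41    0.075 ] 
rack [0.5966 0.4085 0.13  ]
```

Stub axis is about (0.525, -0.209), the button faces about world yaw -0.1, and the head is at (0.544, 0.127) with yaw -0.257. I'll move to a point above the head.

```bash
python3 -m pendant '[{"dx":14,"dy":15,"dz":5,"az":0.25,"jaw":100},{"dx":28.7,"dy":29.3,"dz":6,"az":0.5,"jaw":100},{"dx":28.7,"dy":29.3,"dz":6,"az":0.5},{"dx":28.7,"dy":29.3,"dz":6,"az":0.5},{"dx":28.7,"dy":29.3,"dz":6,"az":0.5},{"dx":28.7,"dy":29.3,"dz":6,"az":0.5},{"dx":28.7,"dy":29.3,"dz":6,"az":0.5},{"dx":28.7,"dy":29.3,"dz":6,"az":0.5},{"dx":28.7,"dy":29.3,"dz":6,"az":0.5},{"dx":28.7,"dy":29.3,"dz":6,"az":0.5}]'
```

```text
invalid input at $[0]: expected keys ax, ay, az, dx, dy, dz, jaw
```

```bash
python3 -m pendant '[{"ax":0,"ay":0,"az":0.25,"dx":14,"dy":15,"dz":5,"jaw":100},{"ax":0,"ay":0,"az":0.5,"dx":28.7,"dy":29.3,"dz":6,"jaw":100},{"ax":0,"ay":0,"az":0.5,"dx":28.7,"dy":29.3,"dz":6,"jaw":100},{"ax":0,"ay":0,"az":0.5,"dx":28.7,"dy":29.3,"dz":6,"jaw":100},{"ax":0,"ay":0,"az":0.5,"dx":28.7,"dy":29.3,"dz":6,"jaw":100},{"ax":0,"ay":0,"az":0.5,"dx":28.7,"dy":29.3,"dz":6,"jaw":100},{"ax":0,"ay":0,"az":0.5,"dx":28.7,"dy":29.3,"dz":6,"jaw":100},{"ax":0,"ay":0,"az":0.5,"dx":28.7,"dy":29.3,"dz":6,"jaw":100},{"ax":0,"ay":0,"az":0.5,"dx":28.7,"dy":29.3,"dz":6,"jaw":100},{"ax":0,"ay":0,"az":0.5,"dx":28.7,"dy":29.3,"dz":6,"jaw":100}]'
```

```text
time_s: 1.13
tool_pos: [0.5017, -0.3979, 0.2995]
tool_rot: [-2.894, -1.222, -0.0]
force: [1.4, -0.1, 0.3]
gripper_width: 0.0853
```

```bash
python3 -m pendant '[{"ax":0,"ay":0,"az":0.1,"dx":1,"dy":12,"dz":0,"jaw":100},{"ax":0,"ay":0,"az":0.3,"dx":2,"dy":26,"dz":0,"jaw":100},{"ax":0,"ay":0,"az":0.515,"dx":4.2,"dy":52.5,"dz":-3,"jaw":100},{"ax":0,"ay":0,"az":0.515,"dx":4.2,"dy":52.5,"dz":-5,"jaw":100},{"ax":0,"ay":0,"az":0.515,"dx":4.2,"dy":52.5,"dz":-5,"jaw":100},{"ax":0,"ay":0,"az":0.515,"dx":4.2,"dy":52.5,"dz":-5,"jaw":100},{"ax":0,"ay":0,"az":0.515,"dx":4.2,"dy":52.5,"dz":-5,"jaw":100},{"ax":0,"ay":0,"az":0.515,"dx":4.2,"dy":52.5,"dz":-5,"jaw":100},{"ax":0,"ay":0,"az":0.515,"dx":4.2,"dy":52.5,"dz":-5,"jaw":100},{"ax":0,"ay":0,"az":0.515,"dx":4.2,"dy":52.5,"dz":-5,"jaw":100}]'
python3 -m pendant '[{"ax":0,"ay":0,"az":0,"dx":0,"dy":0,"dz":0,"jaw":100}]'
```

```text
time_s: 1.97
tool_pos: [0.5343, 0.0153, 0.2628]
tool_rot: [2.488, 1.918, 0.001]
force: [1.4, -0.1, 0.4]
gripper_width: 0.0853
time_s: 2.05
tool_pos: [0.5344, 0.0242, 0.2627]
tool_rot: [-2.476, -1.929, -0.006]
force: [-0.2, 0.9, 0.6]
gripper_width: 0.0855
```

```bash
python3 -m pendant '[{"ax":0,"ay":0,"az":-0.01,"dx":0.5,"dy":4,"dz":0,"jaw":100},{"ax":0,"ay":0,"az":-0.01,"dx":0.96,"dy":8,"dz":-2,"jaw":100},{"ax":0,"ay":0,"az":-0.01,"dx":0.96,"dy":10.3,"dz":-4,"jaw":100},{"ax":0,"ay":0,"az":-0.01,"dx":0.96,"dy":10.3,"dz":-4.3,"jaw":100},{"ax":0,"ay":0,"az":-0.01,"dx":0.96,"dy":10.3,"dz":-4.3,"jaw":100},{"ax":0,"ay":0,"az":-0.01,"dx":0.96,"dy":10.3,"dz":-4.3,"jaw":100},{"ax":0,"ay":0,"az":-0.01,"dx":0.96,"dy":10.3,"dz":-4.3,"jaw":100}]'
cat > look.py <<'E'
import sys
from h import *
n=sys.argv[1]; us,vs,ut,vt=map(int,sys.argv[2:6])
def c(f,u,v):return cv2.resize(f["pixels"][v:v+75,u:u+66,::-1],(396,450),interpolation=cv2.INTER_CUBIC)
cv2.imwrite(f"pics/{n}.png",np.hstack([c(robot.grab_frame("side"),us,vs),c(robot.grab_frame("top"),ut,vt)]))
o=robot.get_obs();print(o["tool_pos"].round(4),o["force"].round(2),o["torque"].round(3),o["gripper_width"])
E
python3 look.py g1 250 225 200 200
```

```text
time_s: 2.63
tool_pos: [0.5443, 0.1257, 0.2202]
tool_rot: [-2.488, -1.915, -0.006]
force: [0.6, -0.1, -0.9]
gripper_width: 0.0854
[0.5445 0.1257 0.2204] [-0.27 -0.22  0.36] [-0.032 -0.023 -0.05 ] 0.08524867569420252
```

View pics/g1.png

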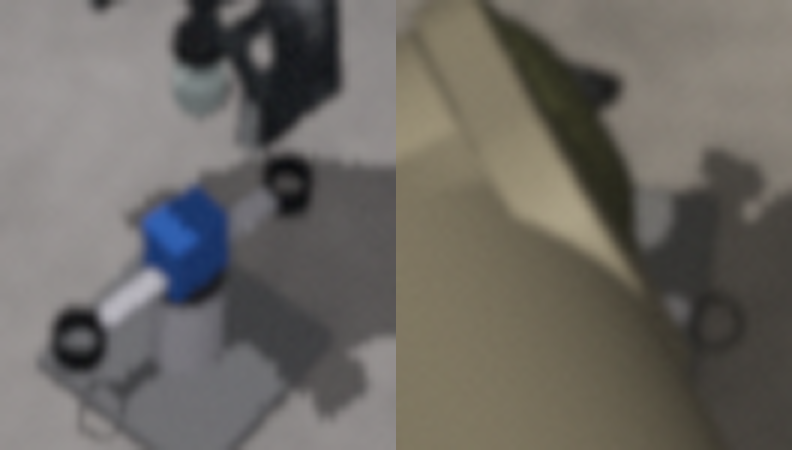

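The fingers are above the blue block, and the top view is blocked by the arm. Next I descend straddling the block across its x.

```bash
python3 -m pendant '[{"ax":0,"ay":0,"az":0,"dx":-0.03,"dy":0.1,"dz":-3,"jaw":100},{"ax":0,"ay":0,"az":0,"dx":-0.03,"dy":0.1,"dz":-6,"jaw":100},{"ax":0,"ay":0,"az":0,"dx":-0.03,"dy":0.1,"dz":-8.5,"jaw":100},{"ax":0,"ay":0,"az":0,"dx":-0.03,"dy":0.1,"dz":-10.5,"jaw":100},{"ax":0,"ay":0,"az":0,"dx":-0.03,"dy":0.1,"dz":-12,"jaw":100},{"ax":0,"ay":0,"az":0,"dx":-0.03,"dy":0.1,"dz":-12.5,"jaw":100},{"ax":0,"ay":0,"az":0,"dx":-0.03,"dy":0.1,"dz":-12.5,"jaw":100},{"ax":0,"ay":0,"az":0,"dx":-0.03,"dy":0.1,"dz":-12.5,"jaw":100}]'
python3 look.py g2 250 225 200 200
```

```text
time_s: 3.4
tool_pos: [0.5447, 0.1263, 0.0962]
tool_rot: [-2.49, -1.914, -0.008]
force: [-0.2, 0.5, -0.4]
gripper_width: 0.0854
[0.5449 0.1266 0.0967] [0.74 1.17 0.61] [-0.004  0.019 -0.022] 0.08511187174350811
```

View pics/g2.png

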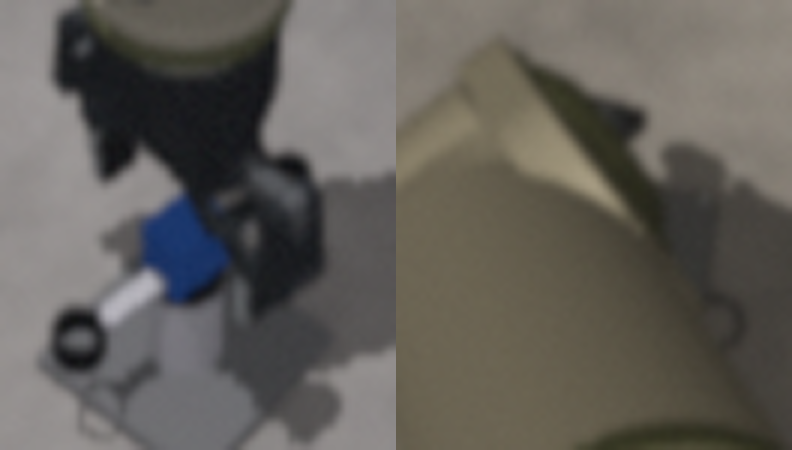

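```bash
python3 -m pendant '[{"ax":0,"ay":0,"az":0,"dx":0,"dy":0,"dz":0,"jaw":60},{"ax":0,"ay":0,"az":0,"dx":0,"dy":0,"dz":0,"jaw":30},{"ax":0,"ay":0,"az":0,"dx":0,"dy":0,"dz":0,"jaw":15},{"ax":0,"ay":0,"az":0,"dx":0,"dy":0,"dz":0,"jaw":5},{"ax":0,"ay":0,"az":0,"dx":0,"dy":0,"dz":0,"jaw":5},{"ax":0,"ay":0,"az":0,"dx":0,"dy":0,"dz":0,"jaw":5},{"ax":0,"ay":0,"az":0,"dx":0,"dy":0,"dz":0,"jaw":5}]' 50
python3 look.py g3 250 225 200 200
```

```text
time_s: 4.08
tool_pos: [0.545, 0.1266, 0.0969]
tool_rot: [-2.49, -1.914, -0.01]
force: [-1.0, -0.2, 5.6]
gripper_width: 0.0231
[0.545  0.1266 0.0969] [-0.89  0.35  5.02] [-0.083  0.201 -0.028] 0.023466550844197197
```

View pics/g3.png

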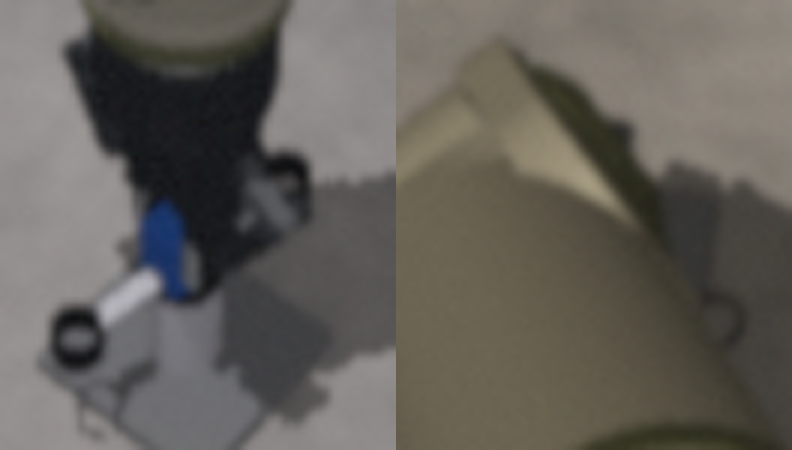

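```bash
python3 -m pendant '[{"ax":0,"ay":0,"az":0,"dx":0,"dy":0,"dz":1,"jaw":5},{"ax":0,"ay":0,"az":0,"dx":0,"dy":0,"dz":3,"jaw":5},{"ax":0,"ay":0,"az":0,"dx":0,"dy":0,"dz":5,"jaw":5},{"ax":0,"ay":0,"az":0,"dx":0,"dy":0,"dz":8,"jaw":5},{"ax":0,"ay":0,"az":0,"dx":0,"dy":0,"dz":11,"jaw":5},{"ax":0,"ay":0,"az":0,"dx":0,"dy":0,"dz":14,"jaw":5},{"ax":0,"ay":0,"az":0,"dx":0,"dy":0,"dz":17,"jaw":5},{"ax":0,"ay":0,"az":0,"dx":0,"dy":0,"dz":19,"jaw":5},{"ax":0,"ay":0,"az":0,"dx":0,"dy":0,"dz":19,"jaw":5},{"ax":0,"ay":0,"az":0,"dx":0,"dy":0,"dz":19,"jaw":5}]'
python3 look.py g4 250 200 200 200
```

```text
time_s: 5.02
tool_pos: [0.545, 0.1265, 0.2878]
tool_rot: [2.491, 1.914, 0.012]
force: [-0.1, 0.2, -3.5]
gripper_width: 0.0232
[0.5441 0.1262 0.2858] [-0.2  -1.01 -3.02] [-0.051 -0.012  0.029] 0.023139824242144547
```

View pics/g4.png

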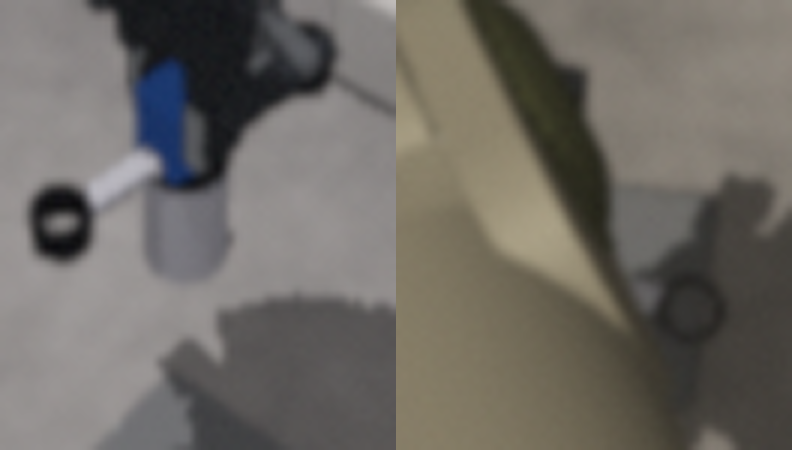

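Head lifted cleanly. Before moving over it, I'll measure the stub and button more carefully.

```bash
python3 - <<'E'
from h import *
s=robot.grab_frame("side");t=robot.grab_frame("top")
B={}
for n,f,(u0,u1,v0,v1) in(("s",s,(335,362,172,205)),("t",t,(345,372,244,272))):
    p=f["pixels"][v0:v1,u0:u1].astype(float)
    w=np.clip(p[...,0]-np.maximum(p[...,1],p[...,2])-25,0,None)
    yy,xx=np.mgrid[v0:v1,u0:u1];B[n]=((w*xx).sum()/w.sum(),(w*yy).sum()/w.sum());print(n,B[n],(w>0).sum(),w.max())
    h=cv2.cvtColor(f["pixels"],cv2.COLOR_RGB2HSV)[v0:v1,u0:u1]
    m=cv2.inRange(h,(100,110,40),(130,255,255))
    c=np.argwhere(m)[:,::-1]+[u0,v0]
    hull=cv2.convexHull(c.astype(np.float32));e=cv2.fitEllipse(hull);print(" collar ell",np.round(e[0],2),np.round(e[1],1),onz(f,*e[0],.106).round(4))
print(tri([s,t],[B["s"],B["t"]]),onz(t,*B["t"],.124),onz(s,*B["s"],.124))
cv2.imwrite("pics/m2.png",np.hstack([cv2.resize(f["pixels"][v:v+36,u:u+40,::-1],(400,360),interpolation=cv2.INTER_NEAREST) for f,u,v in((s,328,170),(t,340,240))]))
E
```

```text
s (np.float64(nan), np.float64(nan)) 0 0.0
 collar ell [347.57 190.57] [ 8.9 13.3] [ 0.5204 -0.2021  0.106 ]
t (np.float64(361.0), np.float64(252.0)) 1 6.0
 collar ell [359.22 257.77] [15.8 16.6] [ 0.5248 -0.2077  0.106 ]
(array([nan, nan, nan]), [array([nan, nan]), array([nan, nan])]) [ 0.53925083 -0.20879366  0.124     ] [nan nan nan]<stdin>:7: RuntimeWarning: invalid value encountered in scalar divide
```

View pics/m2.png

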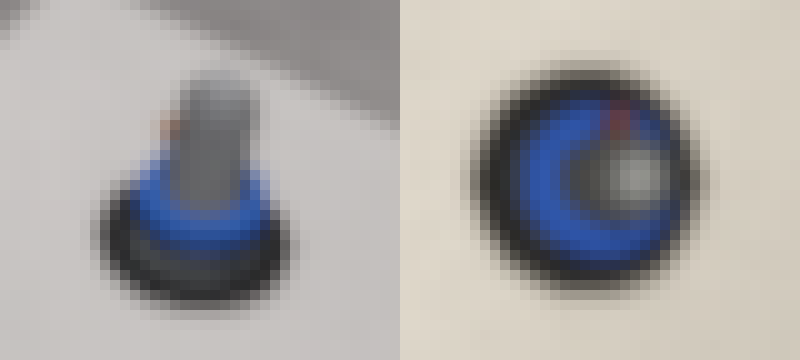

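The button faces about world yaw -0.04, and the stub axis in tool coordinates is (0.526, -0.208). I'll come down at head yaw about -0.41, so the slot is off the button, then turn in the positive direction.

```bash
python3 -m pendant '[{"ax":0,"ay":0,"az":-0.02,"dx":0,"dy":-2,"dz":0.2,"jaw":5},{"ax":0,"ay":0,"az":-0.05,"dx":-0.5,"dy":-6,"dz":0.2,"jaw":5},{"ax":0,"ay":0,"az":-0.08,"dx":-0.9,"dy":-10,"dz":0.2,"jaw":5},{"ax":0,"ay":0,"az":-0.1,"dx":-1.2,"dy":-14,"dz":0.2,"jaw":5},{"ax":0,"ay":0,"az":-0.12,"dx":-1.5,"dy":-18,"dz":0.2,"jaw":5},{"ax":0,"ay":0,"az":-0.14,"dx":-1.7,"dy":-22,"dz":0.2,"jaw":5},{"ax":0,"ay":0,"az":-0.15,"dx":-1.8,"dy":-26,"dz":0.2,"jaw":5},{"ax":0,"ay":0,"az":-0.15,"dx":-1.8,"dy":-30,"dz":0.2,"jaw":5},{"ax":0,"ay":0,"az":-0.15,"dx":-1.8,"dy":-33,"dz":0.2,"jaw":5},{"ax":0,"ay":0,"az":-0.15,"dx":-1.8,"dy":-33.4,"dz":0.2,"jaw":5}]'
python3 -m pendant '[{"ax":0,"ay":0,"az":0,"dx":0,"dy":0,"dz":0,"jaw":5},{"ax":0,"ay":0,"az":0,"dx":0,"dy":0,"dz":0,"jaw":5}]'
python3 look.py s1 315 130 320 210
```

```text
time_s: 6.05
tool_pos: [0.5247, -0.2146, 0.2857]
tool_rot: [-2.633, -1.712, -0.001]
force: [-0.8, -0.2, -3.8]
gripper_width: 0.0238
time_s: 6.22
tool_pos: [0.5239, -0.2152, 0.2843]
tool_rot: [-2.632, -1.709, 0.002]
force: [-0.5, 0.1, -3.0]
gripper_width: 0.0235
[ 0.5246 -0.2132  0.285 ] [ 0.04  0.8  -1.84] [ 0.027  0.003 -0.001] 0.023139203665549533
```

View pics/s1.png

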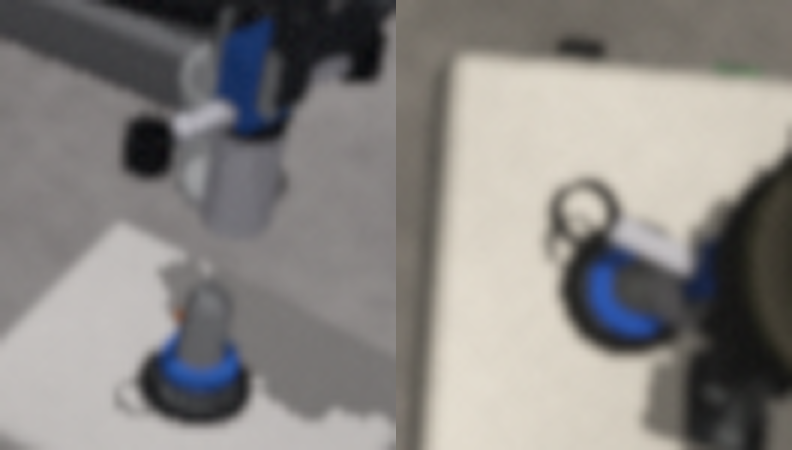

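```bash
python3 -m pendant '[{"ax":0,"ay":0,"az":0,"dx":0.15,"dy":0.5,"dz":-1,"jaw":5},{"ax":0,"ay":0,"az":0,"dx":0.15,"dy":0.5,"dz":-2,"jaw":5},{"ax":0,"ay":0,"az":0,"dx":0.15,"dy":0.5,"dz":-2,"jaw":5},{"ax":0,"ay":0,"az":0,"dx":0.15,"dy":0.5,"dz":-2,"jaw":5}]'
python3 look.py s2 315 130 320 210; python3 look.py s2b 315 130 320 210
```

```text
time_s: 6.65
tool_pos: [0.5257, -0.2072, 0.264]
tool_rot: [-2.627, -1.714, 0.002]
force: [-0.7, 0.1, -2.0]
gripper_width: 0.0235
[ 0.5262 -0.2079  0.265 ] [-0.23 -1.01 -2.3 ] [-0.001  0.02   0.033] 0.023213036026164684
[ 0.5263 -0.2082  0.2653] [ 0.7  -0.64 -2.63] [ 0.005  0.034 -0.002] 0.023221249507888224
```

View pics/s2b.png

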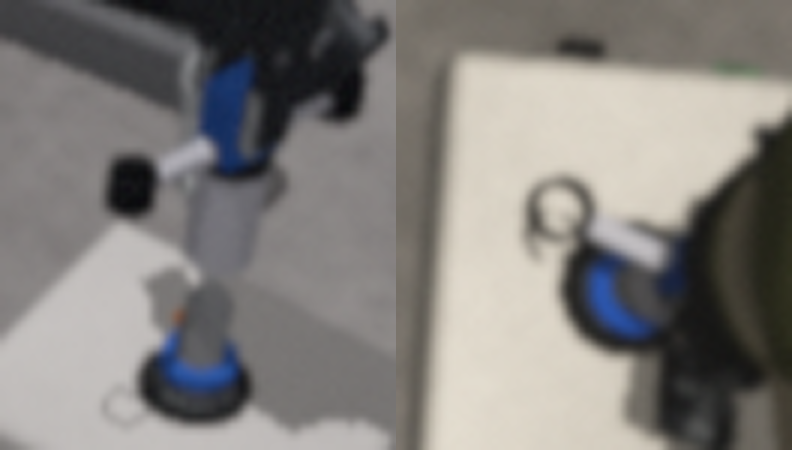

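```bash
python3 - <<'E'
from h import *
s=robot.grab_frame("side")
g=s["pixels"]
for v in range(162,178): print(v,g[v,340:364].mean(1).astype(int))
print()
for v in range(178,190): print(v,g[v,340:364].mean(1).astype(int))
for z in(.13,.155,.18,.22): print(z,proj(s,[.5236,-.2064,z]).round(2),proj(s,[.526,-.208,z]).round(2))
E
```

```text
162 [ 61 108 127 129 125 119 109  99 100 104 112 113 113 114 112 109 108 106
  99  86  81  91 111 127]
163 [ 65 116 130 132 130 122 107  97 100 104 114 116 115 114 112 108 107 105
  97  85  90 110 124 132]
164 [ 79 118 130 131 131 123 107 100 101 107 115 117 118 117 112 108 107 106
  99  97 109 124 131 133]
165 [104 123 129 131 130 124 109 101 102 111 115 118 119 116 112 108 107 107
 109 115 125 131 132 133]
166 [119 125 127 127 128 124 107 100 104 112 117 117 117 116 112 107 106 109
 118 128 132 134 133 133]
167 [125 125 126 126 125 121 105  99 106 113 117 119 118 116 113 109 105 108
 121 131 134 135 134 132]
168 [135 129 125 126 123 119 103 100 108 114 118 118 117 117 113 109 105 109
 122 132 133 134 132 133]
169 [156 143 134 128 125 116 101 102 110 116 117 117 117 116 114 108 105 110
 125 130 132 130 131 133]
170 [177 170 156 144 133 117 102 102 110 116 116 117 116 116 113 108 107 115
 126 131 131 131 130 132]
171 [187 184 177 169 153 127 106 103 111 116 116 117 117 115 112 107 107 119
 127 131 130 131 132 132]
172 [188 188 187 182 169 147 119 110 113 115 116 116 116 115 111 107 1
[... 1233 characters left out ...]
18 119 117
 118 118 118 118 118 119]
185 [184 167 136 114  90  80  85  89  88  87  89  88  91 106 116 119 119 118
 118 119 118 118 118 118]
186 [185 174 140 108  85  81  89  94  93  90  87  85  88 100 112 118 119 119
 118 117 117 116 119 119]
187 [172 157 126 101  81  82  91  95  95  90  88  84  79  86 103 115 117 118
 118 118 118 117 117 117]
188 [135 117  97  84  77  83  92  96  96  93  89  84  75  74  93 112 117 118
 117 119 119 118 118 118]
189 [ 84  69  70  73  80  88  95  96  96  95  90  83  72  67  83 106 116 118
 119 118 119 119 118 118]
0.13 [348.36 183.77] [347.9  183.13]
0.155 [349.5  177.84] [349.03 177.2 ]
0.18 [350.68 171.71] [350.2  171.06]
0.22 [352.65 161.47] [352.15 160.82]
```

The sleeve axis lines up with the stub axis in the side view to about 0.1 px. I'll start it over the tip.

```bash
python3 -m pendant '[{"ax":0,"ay":0,"az":0,"dx":0,"dy":0,"dz":-0.7,"jaw":5},{"ax":0,"ay":0,"az":0,"dx":0,"dy":0,"dz":-1.4,"jaw":5},{"ax":0,"ay":0,"az":0,"dx":0,"dy":0,"dz":-2.1,"jaw":5},{"ax":0,"ay":0,"az":0,"dx":0,"dy":0,"dz":-2.8,"jaw":5},{"ax":0,"ay":0,"az":0,"dx":0,"dy":0,"dz":-3.4,"jaw":5},{"ax":0,"ay":0,"az":0,"dx":0,"dy":0,"dz":-3.4,"jaw":5},{"ax":0,"ay":0,"az":0,"dx":0,"dy":0,"dz":-3.4,"jaw":5}]'
python3 look.py s3 315 130 320 210; python3 -c "
from cell import robot;o=robot.get_obs();print(o['torque'].round(3))"
```

```text
time_s: 7.48
tool_pos: [0.5261, -0.2082, 0.2308]
tool_rot: [-2.63, -1.713, 0.001]
force: [0.7, -0.4, -3.5]
gripper_width: 0.0231
[ 0.5264 -0.2083  0.2315] [ 0.09 -0.27 -2.71] [ 0.004 -0.01   0.001] 0.023632732135487337
[ 0.004 -0.01   0.001]
```

View pics/s3.png

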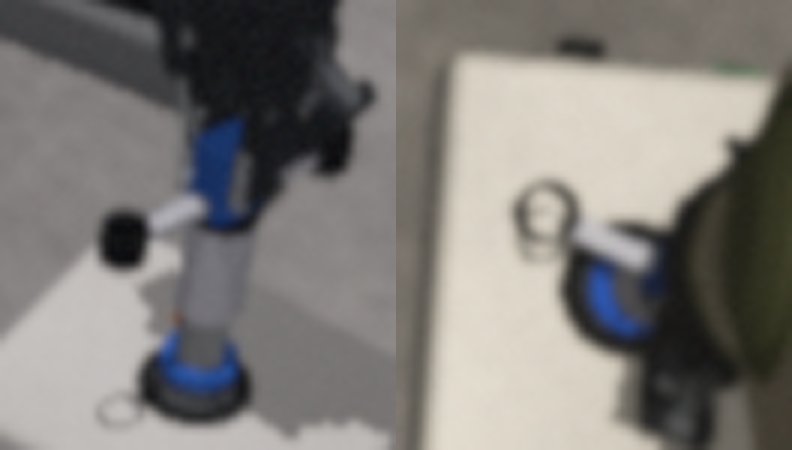

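The sleeve is over the tip with no side force. I'll continue slowly.

```bash
python3 -m pendant '[{"ax":0,"ay":0,"az":0,"dx":0,"dy":0,"dz":-0.4,"jaw":5},{"ax":0,"ay":0,"az":0,"dx":0,"dy":0,"dz":-0.8,"jaw":5},{"ax":0,"ay":0,"az":0,"dx":0,"dy":0,"dz":-1.2,"jaw":5},{"ax":0,"ay":0,"az":0,"dx":0,"dy":0,"dz":-1.2,"jaw":5}]'
python3 -m pendant '[{"ax":0,"ay":0,"az":0,"dx":0,"dy":0,"dz":-0.2,"jaw":5},{"ax":0,"ay":0,"az":0,"dx":0,"dy":0,"dz":-0.4,"jaw":5},{"ax":0,"ay":0,"az":0,"dx":0,"dy":0,"dz":-0.4,"jaw":5}]'
python3 -m pendant '[{"ax":0,"ay":0,"az":0,"dx":0,"dy":0,"dz":-0.2,"jaw":5},{"ax":0,"ay":0,"az":0,"dx":0,"dy":0,"dz":-0.4,"jaw":5},{"ax":0,"ay":0,"az":0,"dx":0,"dy":0,"dz":-0.4,"jaw":5}]'
```

```text
time_s: 7.92
tool_pos: [0.526, -0.2082, 0.2186]
tool_rot: [-2.63, -1.713, 0.0]
force: [0.5, 0.5, -2.7]
gripper_width: 0.0235
time_s: 8.17
tool_pos: [0.5265, -0.2085, 0.2145]
tool_rot: [-2.631, -1.713, -0.0]
force: [0.3, -0.9, -3.2]
gripper_width: 0.0235
time_s: 8.42
tool_pos: [0.5266, -0.2087, 0.2104]
tool_rot: [-2.631, -1.713, -0.001]
force: [0.1, -2.4, -1.1]
gripper_width: 0.023
```

```bash
python3 -m pendant '[{"ax":0,"ay":0,"az":0,"dx":0,"dy":0,"dz":-0.2,"jaw":5},{"ax":0,"ay":0,"az":0,"dx":0,"dy":0,"dz":-0.3,"jaw":5},{"ax":0,"ay":0,"az":0,"dx":0,"dy":0,"dz":-0.3,"jaw":5}]'
python3 -m pendant '[{"ax":0,"ay":0,"az":0,"dx":0,"dy":0,"dz":-0.2,"jaw":5},{"ax":0,"ay":0,"az":0,"dx":0,"dy":0,"dz":-0.3,"jaw":5},{"ax":0,"ay":0,"az":0,"dx":0,"dy":0,"dz":-0.3,"jaw":5}]'
python3 -m pendant '[{"ax":0,"ay":0,"az":0,"dx":0,"dy":0,"dz":-0.2,"jaw":5},{"ax":0,"ay":0,"az":0,"dx":0,"dy":0,"dz":-0.3,"jaw":5},{"ax":0,"ay":0,"az":0,"dx":0,"dy":0,"dz":-0.3,"jaw":5}]'
```

```text
time_s: 8.67
tool_pos: [0.5266, -0.2087, 0.207]
tool_rot: [-2.631, -1.713, -0.001]
force: [0.3, -1.3, -3.2]
gripper_width: 0.0234
time_s: 8.92
tool_pos: [0.5266, -0.2087, 0.2036]
tool_rot: [-2.631, -1.713, -0.001]
force: [1.0, -1.6, -4.1]
gripper_width: 0.0232
time_s: 9.17
tool_pos: [0.5265, -0.2087, 0.2002]
tool_rot: [-2.631, -1.713, -0.0]
force: [1.0, -1.9, -3.8]
gripper_width: 0.0233
```

```bash
python3 -m pendant '[{"ax":0,"ay":0,"az":0,"dx":0,"dy":0,"dz":-0.2,"jaw":5},{"ax":0,"ay":0,"az":0,"dx":0,"dy":0,"dz":-0.4,"jaw":5},{"ax":0,"ay":0,"az":0,"dx":0,"dy":0,"dz":-0.4,"jaw":5}]'
python3 -m pendant '[{"ax":0,"ay":0,"az":0,"dx":0,"dy":0,"dz":-0.2,"jaw":5},{"ax":0,"ay":0,"az":0,"dx":0,"dy":0,"dz":-0.4,"jaw":5},{"ax":0,"ay":0,"az":0,"dx":0,"dy":0,"dz":-0.4,"jaw":5}]'
python3 -m pendant '[{"ax":0,"ay":0,"az":0,"dx":0,"dy":0,"dz":-0.1,"jaw":5},{"ax":0,"ay":0,"az":0,"dx":0,"dy":0,"dz":-0.2,"jaw":5},{"ax":0,"ay":0,"az":0,"dx":0,"dy":0,"dz":-0.2,"jaw":5}]'
python3 look.py s4 315 150 320 210; python3 -c "
from cell import robot;o=robot.get_obs();print(o['torque'].round(3))"
```

```text
time_s: 9.42
tool_pos: [0.5265, -0.2086, 0.1958]
tool_rot: [-2.63, -1.713, -0.0]
force: [1.2, -1.9, -4.3]
gripper_width: 0.0236
time_s: 9.67
tool_pos: [0.5265, -0.2087, 0.1915]
tool_rot: [-2.63, -1.713, -0.0]
force: [-0.0, -2.6, -1.4]
gripper_width: 0.023
time_s: 9.92
tool_pos: [0.5265, -0.2087, 0.1897]
tool_rot: [-2.63, -1.713, -0.0]
force: [-0.9, -1.7, 2.4]
gripper_width: 0.0232
[ 0.5265 -0.2087  0.1897] [-0.47 -0.88  3.73] [-0.387  0.03  -0.002] 0.02323106016032385
[-0.387  0.03  -0.002]
```

View pics/s4.png

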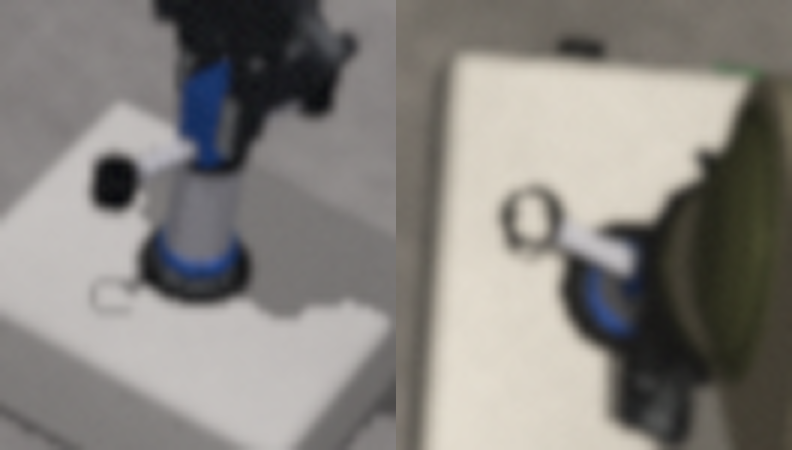

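```bash
python3 -m pendant '[{"ax":0,"ay":0,"az":0,"dx":0,"dy":-0.05,"dz":-0.1,"jaw":5},{"ax":0,"ay":0,"az":0,"dx":0,"dy":-0.05,"dz":-0.2,"jaw":5},{"ax":0,"ay":0,"az":0,"dx":0,"dy":-0.05,"dz":-0.3,"jaw":5},{"ax":0,"ay":0,"az":0,"dx":0,"dy":-0.05,"dz":-0.3,"jaw":5}]'
cat > st.py <<'E'
from cell import robot
import numpy as np
from scipy.spatial.transform import Rotation as R
o=robot.get_obs();m=R.from_rotvec(o['tool_rot']).as_matrix()
y=m[:2,1];a=np.arctan2(y[1],y[0]);print('head yaw',round(a,4),'xyz',o['tool_pos'].round(4),'F',o['force'].round(1),'T',o['torque'].round(3),'w',round(o['gripper_width'],4),'t',o['time_s'])
E
python3 st.py
```

```text
time_s: 10.35
tool_pos: [0.5265, -0.2088, 0.1868]
tool_rot: [-2.63, -1.713, -0.001]
force: [-1.6, -0.6, 5.5]
gripper_width: 0.0233
head yaw -0.416 xyz [ 0.5265 -0.2088  0.1868] F [-1.6 -0.6  5.5] T [-0.061  0.207  0.034] w 0.0233 t 10.35
```

Collar nearly fully down (about 8.5 N). Now I turn in the positive direction in small steps.

```bash
python3 -m pendant '[{"ax":0,"ay":0,"az":0.03,"dx":0,"dy":0,"dz":0,"jaw":5},{"ax":0,"ay":0,"az":0.06,"dx":0,"dy":0,"dz":0,"jaw":5},{"ax":0,"ay":0,"az":0.08,"dx":0,"dy":0,"dz":0,"jaw":5},{"ax":0,"ay":0,"az":0.08,"dx":0,"dy":0,"dz":0,"jaw":5}]' >/dev/null; python3 st.py
python3 -m pendant '[{"ax":0,"ay":0,"az":0.03,"dx":0,"dy":0,"dz":0,"jaw":5},{"ax":0,"ay":0,"az":0.06,"dx":0,"dy":0,"dz":0,"jaw":5},{"ax":0,"ay":0,"az":0.06,"dx":0,"dy":0,"dz":0,"jaw":5}]'>/dev/null; python3 st.py
```

```text
head yaw -0.3333 xyz [ 0.5265 -0.2087  0.1869] F [-2.1 -1.2  5.7] T [-0.063  0.281  0.065] w 0.0231 t 10.6833
head yaw -0.2702 xyz [ 0.5264 -0.2085  0.187 ] F [-0.8 -0.6  5.6] T [-0.035  0.26   0.09 ] w 0.0234 t 10.9333
```

```bash
python3 -m pendant '[{"ax":0,"ay":0,"az":0.03,"dx":0,"dy":0,"dz":-0.03,"jaw":5},{"ax":0,"ay":0,"az":0.03,"dx":0,"dy":0,"dz":-0.03,"jaw":5},{"ax":0,"ay":0,"az":0.03,"dx":0,"dy":0,"dz":-0.03,"jaw":5}]'>/dev/null; python3 st.py
python3 -m pendant '[{"ax":0,"ay":0,"az":0.03,"dx":0,"dy":0,"dz":-0.01,"jaw":5},{"ax":0,"ay":0,"az":0.03,"dx":0,"dy":0,"dz":-0.01,"jaw":5},{"ax":0,"ay":0,"az":0.03,"dx":0,"dy":0,"dz":-0.01,"jaw":5}]'>/dev/null; python3 st.py
```

```text
head yaw -0.239 xyz [ 0.5263 -0.2084  0.1867] F [-2.3 -0.5  4.4] T [-0.028  0.376  0.095] w 0.0232 t 11.1833
head yaw -0.2078 xyz [ 0.5261 -0.2083  0.1866] F [-1.5  0.7  6.1] T [-0.044  0.332  0.047] w 0.0235 t 11.4333
```

```bash
python3 -m pendant '[{"ax":0,"ay":0,"az":0.03,"dx":0,"dy":0,"dz":-0.01,"jaw":5},{"ax":0,"ay":0,"az":0.03,"dx":0,"dy":0,"dz":-0.01,"jaw":5},{"ax":0,"ay":0,"az":0.03,"dx":0,"dy":0,"dz":-0.01,"jaw":5}]'>/dev/null; python3 st.py
```

```text
head yaw -0.1768 xyz [ 0.526  -0.2083  0.1865] F [-1.2 -0.4  4.9] T [-0.161  0.273 -0.006] w 0.023 t 11.6833
```

```bash
python3 -m pendant '[{"ax":0,"ay":0,"az":0.03,"dx":0,"dy":0,"dz":0,"jaw":5},{"ax":0,"ay":0,"az":0.03,"dx":0,"dy":0,"dz":0,"jaw":5},{"ax":0,"ay":0,"az":0.03,"dx":0,"dy":0,"dz":0,"jaw":5}]'>/dev/null; python3 st.py; python3 look.py s5 315 150 320 210;python3 st.py
```

```text
head yaw -0.1451 xyz [ 0.5261 -0.2084  0.1866] F [-0.9 -0.5  5.3] T [-0.166  0.238  0.052] w 0.023 t 11.9333
[ 0.526  -0.2083  0.1866] [-1.22 -0.88  5.14] [-0.168  0.227  0.04 ] 0.023321157807941032
head yaw -0.1452 xyz [ 0.526  -0.2083  0.1866] F [-1.2 -0.9  5.1] T [-0.168  0.227  0.04 ] w 0.0233 t 12.0333
```

View pics/s5.png

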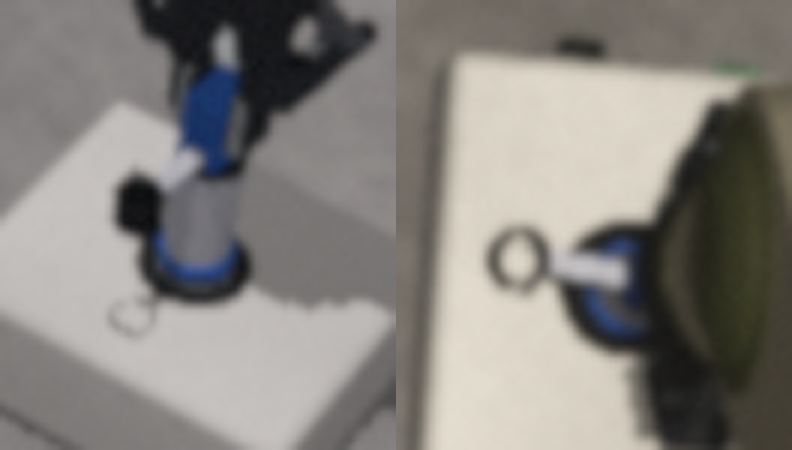

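```bash
python3 -m pendant '[{"ax":0,"ay":0,"az":0.03,"dx":0,"dy":0,"dz":0,"jaw":5},{"ax":0,"ay":0,"az":0.03,"dx":0,"dy":0,"dz":0,"jaw":5},{"ax":0,"ay":0,"az":0.03,"dx":0,"dy":0,"dz":0,"jaw":5}]'>/dev/null; python3 st.py
```

```text
head yaw -0.1129 xyz [ 0.5261 -0.2084  0.1867] F [-1.3 -0.3  4.8] T [-0.196  0.348  0.012] w 0.0231 t 12.2833
```

```bash
python3 -m pendant '[{"ax":0,"ay":0,"az":0.03,"dx":0,"dy":0,"dz":0,"jaw":5},{"ax":0,"ay":0,"az":0.03,"dx":0,"dy":0,"dz":0,"jaw":5},{"ax":0,"ay":0,"az":0.03,"dx":0,"dy":0,"dz":0,"jaw":5}]'>/dev/null; python3 st.py
```

```text
head yaw -0.0813 xyz [ 0.5261 -0.2085  0.1867] F [-0.7 -0.2  5.5] T [-0.193  0.282  0.013] w 0.023 t 12.5333
```

```bash
python3 -m pendant '[{"ax":0,"ay":0,"az":0.03,"dx":0,"dy":0,"dz":0,"jaw":5},{"ax":0,"ay":0,"az":0.03,"dx":0,"dy":0,"dz":0,"jaw":5},{"ax":0,"ay":0,"az":0.03,"dx":0,"dy":0,"dz":0,"jaw":5}]'>/dev/null; python3 st.py
```

```text
head yaw -0.0503 xyz [ 0.5261 -0.2085  0.1867] F [-1.4 -0.4  4.8] T [-0.138  0.291  0.04 ] w 0.0231 t 12.7833
```

Torque gives no clear sign of the pop, so I'll test with a gentle lift. If it's locked, the rim can rise only to about 3 mm.

```bash
python3 -m pendant '[{"ax":0,"ay":0,"az":0,"dx":0,"dy":0,"dz":0.1,"jaw":5},{"ax":0,"ay":0,"az":0,"dx":0,"dy":0,"dz":0.2,"jaw":5},{"ax":0,"ay":0,"az":0,"dx":0,"dy":0,"dz":0.2,"jaw":5}]'>/dev/null; python3 st.py
python3 -m pendant '[{"ax":0,"ay":0,"az":0,"dx":0,"dy":0,"dz":0.1,"jaw":5},{"ax":0,"ay":0,"az":0,"dx":0,"dy":0,"dz":0.1,"jaw":5},{"ax":0,"ay":0,"az":0,"dx":0,"dy":0,"dz":0.1,"jaw":5}]'>/dev/null; python3 st.py
```

```text
head yaw -0.05 xyz [ 0.5261 -0.2085  0.1886] F [ 0.3 -0.9  0.9] T [-0.194 -0.051 -0.01 ] w 0.0232 t 13.0333
head yaw -0.0499 xyz [ 0.5261 -0.2084  0.1891] F [ 1.7 -1.9 -7.5] T [-0.301 -0.564 -0.02 ] w 0.0232 t 13.2833
```

Locked: at z=0.1891 the head resists the lift (Fz is -7.5 N, against about +4 N on the way down at that height). I'll relax the pull and let go.

```bash
python3 -m pendant '[{"ax":0,"ay":0,"az":0,"dx":0,"dy":0,"dz":-0.06,"jaw":5},{"ax":0,"ay":0,"az":0,"dx":0,"dy":0,"dz":-0.06,"jaw":5}]'>/dev/null; python3 st.py
python3 -m pendant '[{"ax":0,"ay":0,"az":0,"dx":0,"dy":0,"dz":0,"jaw":40},{"ax":0,"ay":0,"az":0,"dx":0,"dy":0,"dz":0,"jaw":60},{"ax":0,"ay":0,"az":0,"dx":0,"dy":0,"dz":0,"jaw":100},{"ax":0,"ay":0,"az":0,"dx":0,"dy":0,"dz":0,"jaw":100},{"ax":0,"ay":0,"az":0,"dx":0,"dy":0,"dz":0,"jaw":100},{"ax":0,"ay":0,"az":0,"dx":0,"dy":0,"dz":0,"jaw":100}]'; python3 st.py
python3 look.py s6 315 150 320 210
```

```text
head yaw -0.05 xyz [ 0.5261 -0.2085  0.1885] F [-0.2 -0.6 -0.2] T [-0.259 -0.108  0.038] w 0.0233 t 13.45
time_s: 13.95
tool_pos: [0.5261, -0.2084, 0.1886]
tool_rot: [-2.273, -2.162, -0.0]
force: [0.0, -0.1, -0.8]
gripper_width: 0.0854
head yaw -0.0499 xyz [ 0.5261 -0.2084  0.1886] F [ 0.  -0.1 -0.8] T [ 0.036 -0.025  0.007] w 0.0854 t 13.95
[ 0.5261 -0.2084  0.1886] [ 0.49 -0.06  0.4 ] [0.037 0.006 0.016] 0.0855317964838509
```

View pics/s6.png

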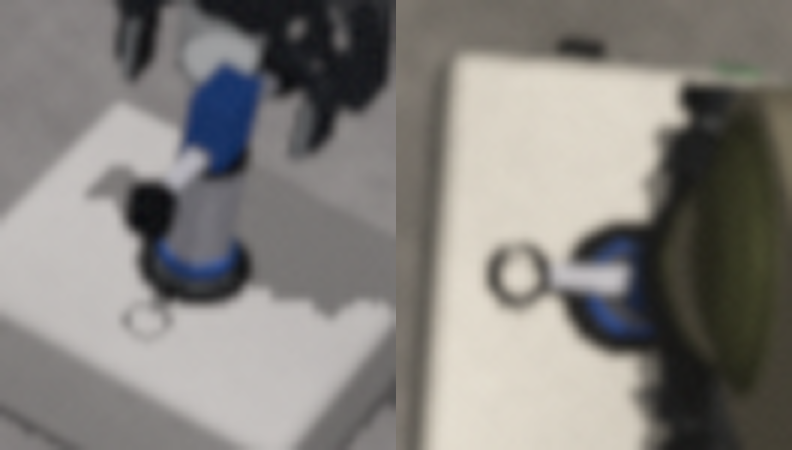

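The jaws are open and the head stays down and upright on the stub. Next I retreat straight up and to the side, then inspect.

```bash
python3 -m pendant '[{"ax":0,"ay":0,"az":0,"dx":0,"dy":0,"dz":2,"jaw":100},{"ax":0,"ay":0,"az":0,"dx":0,"dy":0,"dz":5,"jaw":100},{"ax":0,"ay":0,"az":0,"dx":0,"dy":0,"dz":8,"jaw":100},{"ax":0,"ay":0,"az":0,"dx":0,"dy":0,"dz":12,"jaw":100},{"ax":0,"ay":0,"az":0,"dx":0,"dy":0,"dz":15,"jaw":100},{"ax":0,"ay":0,"az":0,"dx":0,"dy":0,"dz":15,"jaw":100}]'
python3 -m pendant '[{"ax":0,"ay":0,"az":0,"dx":0,"dy":4,"dz":0,"jaw":100},{"ax":0,"ay":0,"az":0,"dx":-1,"dy":8,"dz":0,"jaw":100},{"ax":0,"ay":0,"az":0,"dx":-1,"dy":12,"dz":0,"jaw":100},{"ax":0,"ay":0,"az":0,"dx":-2,"dy":16,"dz":0,"jaw":100},{"ax":0,"ay":0,"az":0,"dx":-2,"dy":20,"dz":0,"jaw":100},{"ax":0,"ay":0,"az":0,"dx":-2,"dy":24,"dz":0,"jaw":100},{"ax":0,"ay":0,"az":0,"dx":-2,"dy":28,"dz":0,"jaw":100},{"ax":0,"ay":0,"az":0,"dx":-2,"dy":32,"dz":0,"jaw":100},{"ax":0,"ay":0,"az":0,"dx":-2,"dy":36,"dz":0,"jaw":100},{"ax":0,"ay":0,"az":0,"dx":-2,"dy":36,"dz":0,"jaw":100}]'
python3 look.py s7 315 150 325 220
python3 - <<'E'
from h import *
t=robot.grab_frame("top");cv2.imwrite("pics/top9.png",t["pixels"][:,:,::-1])
E
```

```text
time_s: 14.55
tool_pos: [0.5285, -0.2086, 0.3448]
tool_rot: [2.274, 2.163, 0.007]
force: [0.4, 0.1, -0.3]
gripper_width: 0.0857
time_s: 15.38
tool_pos: [0.5073, 0.1601, 0.3453]
tool_rot: [2.265, 2.176, 0.013]
force: [-0.7, 0.8, 0.3]
gripper_width: 0.0852
[0.5081 0.1532 0.3445] [-0.14 -0.62 -0.37] [-0.067 -0.005 -0.018] 0.08534783078158872
```

View pics/s7.png

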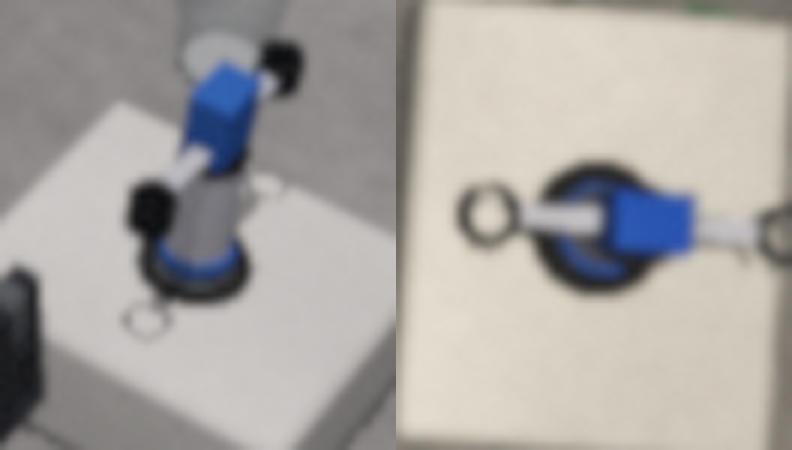

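View pics/top9.png

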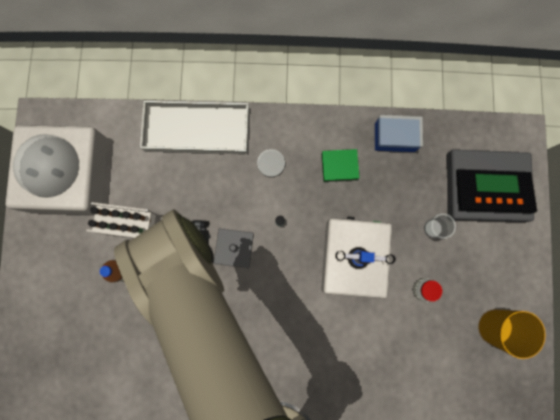

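```bash
python3 - <<'E'
from h import *
s=robot.grab_frame("side");t=robot.grab_frame("top")
a=tri([s,t],[(150/6-.5+315,209/6-.5+150),(94/6-.5+325,215/6-.5+220)]);print("ringL",a)
b=tri([s,t],[(280/6-.5+315,68/6-.5+150),(391.5,258.5)]);print("ringR",b)
# block top: corner averages
for z in(.209,.214):
  print(z,proj(s,[.524,-.2075,z]).round(1),proj(t,[.526,-.2085,z]).round(1))
E
```

```text
ringL (array([ 0.52795258, -0.14835168,  0.17460161]), [array([-0.1, -0. ]), array([0. , 0.1])])
ringR (array([ 0.52345081, -0.27560758,  0.17000536]), [array([-0.1, -0. ]), array([0.1, 0.1])])
0.209 [352.1 164.1] [367.7 256.6]
0.214 [352.4 162.8] [368.1 256.6]
```

The tube rings measure about 0.170–0.175 m high. That fits the locked height of 0.175 m and not the unlocked 0.180 m. The robot is clear of everything, so I'm handing in.

```bash
python3 -c "
from cell import robot;print(robot.sign_off())"
```

```text
the job is handed in; nothing more can be done
None
```

The mixing head is on the mixer stub and, by feel, locked. I lifted it off the stand and slid it over the stub with the slot turned about 0.4 rad away from the button. Then I pressed the collar with about 8 N, turned the head to yaw -0.05, let go and backed off. The job was handed in at about 15.5 s of the 72 s allowed.

**Checks that agreed:**
- **Lift test:** before I let go, a gentle lift met resistance (Fz -7.5 N) at a height where coming down had read about +4 N.
- **Height after release:** with both cameras, the tube rings measure 0.175 m and 0.170 m high. The locked height is 0.175 m and the unlocked height 0.180 m; the low second reading is within picking error.
- **Bench:** the last top view shows nothing disturbed; the arm hid a little of the rack and bottle area.

**Checks that fell short:**
- **Moment of the pop:** the wrist torque showed no clear pop while turning, so I may have turned up to about 0.1 rad past it inside the slot's play, with no wall contact felt.
- **Button:** it could not be seen in the slot from either camera, so the lock rests on the lift test and the height.

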